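Set the dimmer and draw up the telescoping desk lamp

TASK

First set the lamp's dimmer lever straight up, its half-way position. Then press in the orange release button on the lamp's grey cap and pull the cap up past the first stop to the second stop, where the light tube is fully drawn out. Finish while still holding it up there with the button pressed in, because it sinks back by itself, and leave the phone, remote and eraser where they are.

Things in the scene. Friction and masses are not known exactly. Their poses are not given: they have to be found in the camera images.
- lamp: White desk lamp, fixed to the desk: base plate 110 x 240 x 16 mm (x, y, z), with an upright round white sleeve 58 mm across (62 mm at its rim) near one end and a dimmer lever near the other. Origin: underside of the base, on the sleeve's axis. x points from the side with the orange button through to the back of the lamp, y from the sleeve toward the lever, z up. The base reaches from y = -55 to +185 mm, x = -55 to +55 mm. Its yaw varies.
- sleeve_top (a point): Centre of the sleeve's upper rim, 126 mm above the desk. With the light tube pushed in, the cap rests here. The cream light tube (42 mm across) slides straight up out of it; two black rings on the tube come level with the rim at the first and the second stop.
- cap_center (a point): Centre, at the button's height, of the grey cap on top of the light tube: a rounded block 40 mm (x) x 36 mm (y) x 54 mm (z), axes parallel to the lamp's. The point lies 30 mm above the cap's underside and 24 mm below its top (156 mm above the desk when pushed in). The orange release button is in the cap's -x face; the +x face is plain. It is gripped here from above, along the lamp's x, one finger on the button and the other on the plain face.
- button_face (a point): Centre of the outer face of the orange release button, a 20 x 20 mm square that stands 6.5 mm out of the cap's -x face (cap and button together measure 46.5 mm along x, 41.5 mm when pressed). It is pressed toward +x.
- button (a joint): Travel of the release button, m: 0 out, 0.005 fully in. A spring pushes it out: 2 N to start, 6 N fully in. Unless it is in by more than 3.5 mm a catch locks the pushed-in tube; it must be kept in while the tube starts to rise.
- mast (a joint): How far the light tube with the cap is drawn up, m: 0 pushed in, 0.045 first stop (a sprung click, 4 to 8 N to pull past), 0.090 second stop, the firm end of travel. Tube and cap weigh 0.18 to 0.35 kg, and sink back at least to just above the first stop when let go.
- dimmer (a joint): Angle of the dimmer lever, rad: 0 leaning back toward the lamp's -x side, 0.6 straight up (half-way), 1.2 leaning toward +x. It stays where it is left; about 1 N at the knob moves it. A white tick on the grey lever housing marks the upright position.
- dimmer_tip (a point): Centre of the orange ball knob, 26 mm across, at the end of the dimmer lever, a steel rod 10 mm thick. It lies 80 mm from the lever's hinge, which runs along the lamp's y axis through the point 135 mm along y and 38 mm up in the lamp's frame.
- phone_center (a point): Centre of the black phone lying on the desk, 71 x 147 x 12 mm; a bystander.
- remote_white_center (a point): Centre of the white remote control lying on the desk, 37 x 190 x 17 mm; a bystander.
- eraser_center (a point): Centre of the blue and white eraser lying on the desk, 20 x 44 x 13 mm; a bystander.

How it is judged:
By the outcome, as a careful person would: the job done as asked, in the order asked, and still so for the second after the job is handed in, while the arm keeps its last pose, push and grip.
It also fails if it takes over 40 s, if anything falls off the work surface, if the arm or the gripper's body presses on something with over 40 N, if the wrist force passes 120 N, or if a joint passes its speed limit or range.

ROBOT

A 7-joint arm with a two-finger parallel gripper is mounted at the origin on a cart in front of the work surface, level with it; the furniture and walls round the work are solid. World frame = base frame: x ahead of the robot, y to its left, z up, the work surface at z = 0. Lengths are in mm, angles in rad, forces in N, time in s.
With the tool pointing down it reaches from about 400 to 875 mm from the base axis. Payload 4.4 kg.
Tool frame: the origin (TCP) lies midway between the tips of the shut fingers; the grasp point (between the pads) lies 19 mm behind it (ctrl.pinch_z is the distance from the TCP to the grasp point, in mm); z points along the fingers, y is the line along which they close (so a half turn about z gives the same grasp; the last joint's range is limited). The gripper opens to 85 mm and grips with 20 to 120 N. Pads are 22 mm wide; open, the fingers measure 114 mm over their backs; the gripper's body (76 mm by 85 mm) begins 54 mm behind the grasp point. The pads swing forward as they close: fully open they stand 13 mm farther back than shut.
Start: joints at [1.132, 0.628, 0.038, 1.517, -0.027, 0.996, -0.02], TCP at [236.774, -605.356, 231.313] pointing down, gripper open.
Joint ranges: [-3.06, 3.06], [-0.37, 2.12], [-1.25, 1.32], [0.18, 2.47], [-1.1, 4.24], [0.23, 1.98], [-2.94, 2.94]. Speed limits (rad/s): [2.57, 2.57, 3.14, 3.14, 3.14, 3.14, 3.14].

INTERFACE

Orientations are given as [roll, pitch, yaw] about the fixed x, y, z axes, in that order (R = Rz(yaw) Ry(pitch) Rx(roll)).
In Python, from cell import read_state, cams, order, ctrl gives the robot as it stands.
- The arm moves only by the tool move_arm, never from a script. Its argument "targets" is text: rows parted by semicolons, each of 7 numbers parted by spaces: the gripper's target within -1 to 1 (fully open at 1, half-way at 0, shut at -1), then the shift along the tool's x, y, z in cm, then the turn, a rotation vector about the tool's x, y, z in degrees. A call has 1 to 5 rows; each row shifts and turns the commanded pose from where the row before left it, along the tool's axes as they then stand; what a row does not reach is not made up. A row lasts 1/12 s, in which the tool goes at most 41.7 mm and 7.16 degrees, less where a joint would pass 70% of its speed; a pose out of reach is approached as far as the arm can. A call with a gripper value outside its range is refused whole. The fingers move at their own pace and stop on an object; the grip force is fixed at half the most. Time passes only in rows, so rows that do not move let the fingers close. It gives the time, the measured TCP pose, the force, the opening and the grip force at its end, in the units of the state.
- read_state(): the state, without advancing time (a new reading comes with each control period).
- cams.get_image(name): name is "side" or "top"; returns a dict with "color" (384x512x3 uint8, red, green, blue), "fovy" (degrees; the focal length in pixels is half the picture's height over the tangent of half this angle, whatever the lens; pixels are square), "cx", "cy" (the principal point, pixels), "k1" (the pictures are not rectified: a ray, as slopes to the right and down, at radius r is drawn at 1 + k1 r^2 times it, then the intrinsics apply), "rvec" (rotation vector, rad) and "tvec" (3), from world to camera coordinates, as OpenCV has them. Camera axes: x right, y down, z forward; pixel columns grow to the right and rows downward; lengths in mm; the calibration is good to about 2 mm. A picture is of the moment at which its call begins. There is no depth.
- order.finish_job(): hands the job in; it is judged then, once.
The state is a dict: "clock": time; "qpos": joint angles; "qd": joint speeds; "tau": joint torques, N m; "eef_pos": TCP position; "tool_rot": TCP orientation; "force": force on the tool from outside, world axes, zero at the start; "torque": the same for the moment, N m; "width": finger opening in mm; "gripper_force": force on a finger pad.
Only numpy, scipy, OpenCV 4.12 (cv2) and the standard library are available. Lean on these libraries where they do the work, as an engineer would, in place of code of your own. Each camera call takes 0.05 s, during which the arm holds its last target. There are 200 camera calls.

## Working session

There is one attempt and no reset: what is moved stays moved. The work goes in short steps, Python scripts to look and compute and a tool call to move; the robot and the scene stay as the last step left them, time stands still between calls to the robot, and variables do not carry over. Pictures are saved under pics/ and viewed, at most 10 in all, crops included, and the job is handed in when it is done.

Besides the shell and the picture viewer there is one more tool, called after "Request:" in YAML: its name, and indented under it one key for each argument. move_arm: Moves the arm, as the interface text tells. Its arguments: {"type":"object","properties":{"targets":{"type":"string"}},"required":["targets"]}

```bash
mkdir -p pics; cat > h.py <<'E'
import numpy as np, cv2
from scipy.optimize import least_squares
from cell import read_state, cams, order, ctrl
def get(n):
    im=cams.get_image(n); return im
def ray(im,u,v):
    f=192/np.tan(np.radians(im["fovy"])/2)
    d=np.array([(u-im["cx"])/f,(v-im["cy"])/f]); s=d.copy()
    for _ in range(20): s=d/(1+im["k1"]*(s@s))
    R=cv2.Rodrigues(np.array(im["rvec"],float))[0]; t=np.array(im["tvec"],float).ravel()
    return -R.T@t, R.T@np.array([s[0],s[1],1.])
def onz(im,u,v,z):
    c,d=ray(im,u,v); return c+d*(z-c[2])/d[2]
def tri(a,ua,b,ub):
    c1,d1=ray(a,*ua); c2,d2=ray(b,*ub); d1/=np.linalg.norm(d1); d2/=np.linalg.norm(d2)
    s=np.linalg.lstsq(np.c_[d1,-d2],c2-c1,rcond=None)[0]; p=c1+d1*s[0]; q=c2+d2*s[1]
    return (p+q)/2, np.linalg.norm(p-q)
def proj(im,p):
    f=192/np.tan(np.radians(im["fovy"])/2)
    R=cv2.Rodrigues(np.array(im["rvec"],float))[0]; X=R@np.array(p,float)+np.array(im["tvec"],float).ravel()
    s=X[:2]/X[2]; s=s*(1+im["k1"]*(s@s)); return np.array([im["cx"],im["cy"]])+f*s
def orange(im):
    h=cv2.cvtColor(im["color"],cv2.COLOR_RGB2HSV)
    m=cv2.inRange(h,(5,140,90),(20,255,255)); n,l,st,c=cv2.connectedComponentsWithStats(m)
    return [(st[i].tolist(),c[i].round(1).tolist()) for i in range(1,n) if st[i][4]>15]
E
python3 - <<'E'
from h import *
ims=[get("side"),get("top")]
for n,i in zip("st",ims): print(n,orange(i),i["fovy"],i["k1"],ray(i,256,192))
a=np.hstack([cv2.resize(i["color"],None,fx=1.5625,fy=1.5625) for i in ims])
for n,i in zip("st",ims): cv2.imwrite(f"pics/{n}0.png",cv2.resize(i["color"],None,fx=1.5625,fy=1.5625)[...,::-1])
s=read_state(); print(s)
E
```

```text
s [([259, 70, 7, 7, 38], [261.9, 73.0]), ([262, 159, 4, 7, 21], [263.2, 161.6]), ([150, 191, 6, 10, 47], [152.6, 195.6]), ([251, 193, 6, 7, 37], [253.5, 195.9]), ([364, 283, 8, 3, 20], [367.8, 283.8]), ([443, 294, 16, 6, 55], [449.4, 296.7]), ([459, 295, 36, 10, 137], [473.7, 300.2]), ([479, 304, 14, 6, 25], [486.4, 306.9]), ([501, 305, 11, 4, 23], [506.0, 306.7]), ([164, 309, 8, 6, 20], [167.3, 311.1]), ([496, 308, 13, 5, 33], [500.8, 310.1]), ([439, 313, 24, 11, 106], [450.3, 317.2]), ([176, 314, 5, 4, 17], [177.7, 315.6]), ([312, 315, 10, 5, 29], [316.2, 317.4]), ([464, 318, 32, 12, 130], [479.2, 324.3]), ([461, 326, 7, 4, 17], [464.4, 327.3]), ([311, 338, 24, 10, 87], [320.1, 343.2]), ([488, 353, 15, 6, 43], [495.1, 355.5]), ([505, 355, 7, 7, 21], [508.0, 358.0])] 49.57963614916266 -0.03459695819219394 (array([ 164.28351527, 1189.39485474,  919.55095288]), array([ 0.27292886, -0.76494767, -0.5839286 ]))
t [([506, 91, 6, 6, 27], [508.9, 92.9]), ([234, 201, 6, 5, 24], [236.3, 203.0]), ([60, 288, 3, 7, 18], [60.8, 290.9])] 49.84400638373911 -0.11351899603394024 (array([ 452.12656226,   91.09371081, 1506.00622871]), array([ 0.09155939, -0.00106365, -0.99589866]))
{'clock': 0.1, 'qpos': array([ 1.13219569,  0.62923283,  0.03843719,  1.5182553 , -0.02696877,
        0.99629377, -0.02001744]), 'qd': array([ 2.54549525e-05, -2.21680851e-03,  5.97755018e-05, -2.71965855e-03,
        1.80828638e-03,  1.37185166e-03,  3.96579973e-03]), 'tau': array([ 3.26140485e-03, -5.64536619e+01,  1.23046238e+00, -1.93972993e+01,
        1.12395707e-02,  5.46992873e-03,  3.43653119e-05]), 'eef_pos': array([ 236.57096119, -604.83134231,  230.49845427]), 'tool_rot': array([-3.13992157e+00,  3.71121128e-05,  3.72806626e-01]), 'force': array([ 0.22799447, -0.13014319, -0.06006873]), 'torque': array([ 0.0264082 , -0.04503421,  0.04430731]), 'gripper_force': 0.0, 'width': 85.70347876752422}
```

View pics/s0.png

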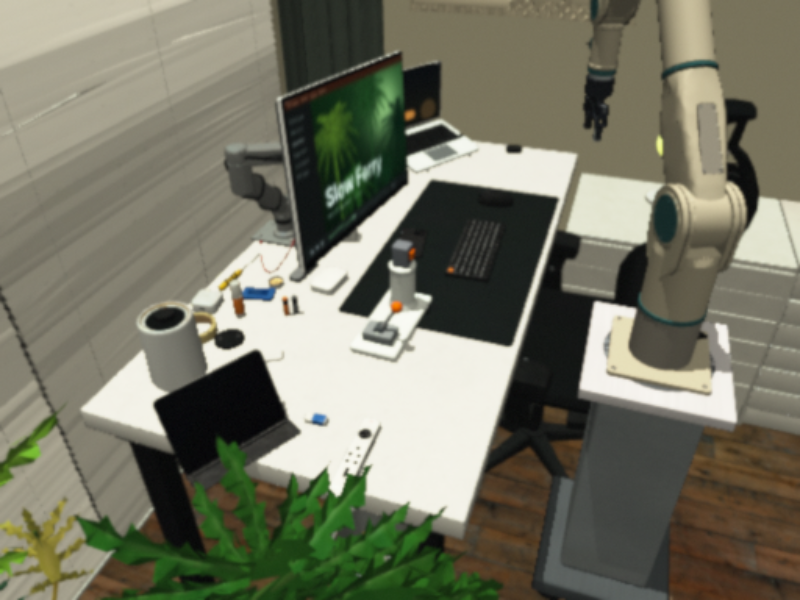

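View pics/t0.png

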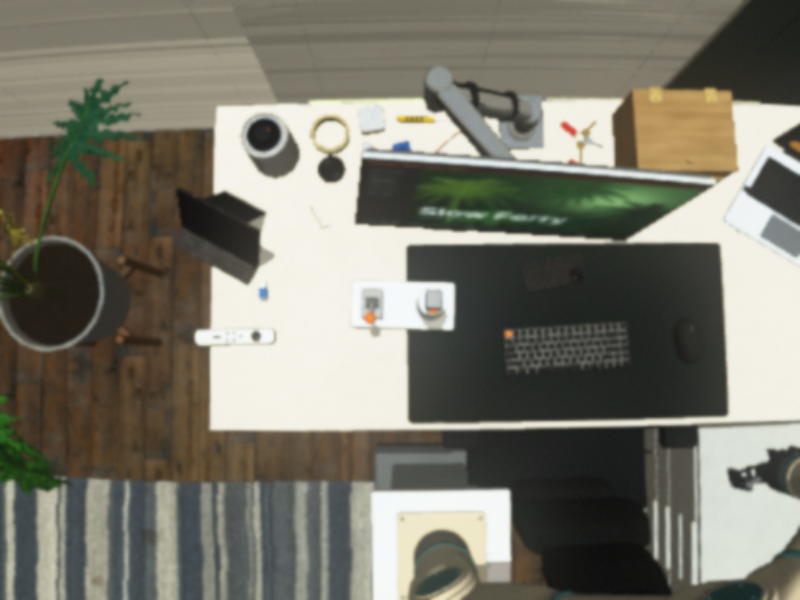

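The side view shows the cap at about (258,161) in raw pixels, with the button facing the robot and the knob at (253,196). The top view has the cap at about (277,192) and the knob at (236,203). The lamp yaw is near 0 and the lever leans toward -x.

```bash
python3 - <<'E'
from h import *
a,b=get("side"),get("top")
p,e=tri(a,(253.5,195.9),b,(236.3,203.0)); print("knob",p,e)
ca=cv2.resize(a["color"][145:235,215:285],None,fx=6,fy=6,interpolation=cv2.INTER_CUBIC)
cb=cv2.resize(b["color"][170:220,220:298],None,fx=8,fy=8,interpolation=cv2.INTER_CUBIC)
o=np.zeros((540,420+380,3),np.uint8); o[:540,:420]=ca
cb=cv2.resize(b["color"][172:218,221:297],None,fx=5,fy=5,interpolation=cv2.INTER_CUBIC); o[:230,420:]=cb
cv2.imwrite("pics/c1.png",o[...,::-1])
# base outline in top: bright region right of mat edge / edges
g=cv2.cvtColor(b["color"],cv2.COLOR_RGB2GRAY).astype(int)
print(g[172:216:1,275:276].ravel()); 
for v in (186,192,204): print(v,g[v,284:298])
for u in (266,275,285):
    col=g[170:222,u]; d=np.diff(col); print(u,170.5+d[:20].argmax(),170.5+25+d[25:].argmin())
E
```

```text
knob [542.70147944 156.30462796 113.03064972] 1.805553887411605
[ 65  65  66  66  66  68  69  94 166 232 245 246 238 213 196 197 199 200
 200 202 201 201 198 189 161 128 135 159 166 154 129 119 138 161 182 189
 188 177 146  99  70  67  66  67]
186 [244 247 247 248 247 241 210 134  73  57  58  57  56  56]
192 [241 246 246 247 246 239 206 129  71  59  57  58  56  55]
204 [200 225 241 246 244 230 172  98  63  58  56  56  57  55]
266 179.5 210.5
275 179.5 210.5
285 180.5 210.5
```

View pics/c1.png

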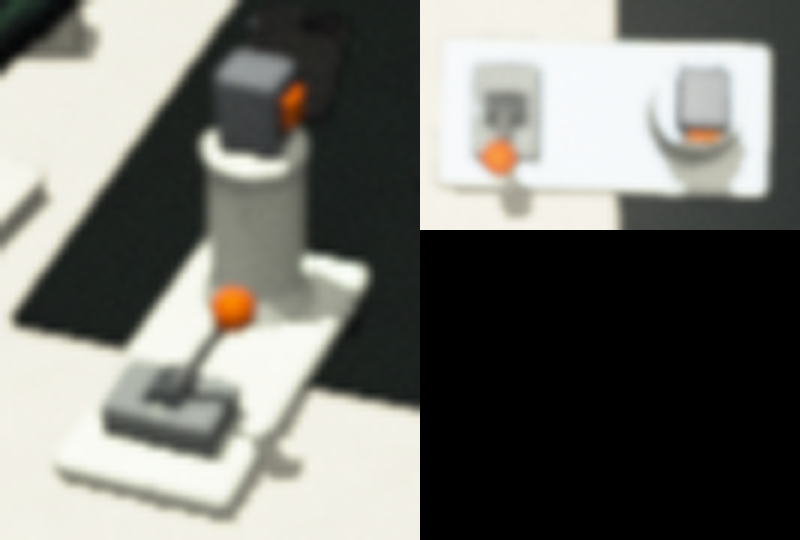

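The crops show the base corners, the cap with its button on the robot-facing side, and the lever leaning toward -x.

```bash
python3 - <<'E'
from h import *
a,b=get("side"),get("top")
C=[onz(b,u,v,16) for u,v in((225.4,180.2),(291,181),(290.6,211.2),(224.4,209.6))]
for c in C: print(c.round(1))
r,cc,ang=None,None,None
P=np.array(C)[:,:2].astype(np.float32)
print(cv2.minAreaRect(P))
print("captop",tri(a,(257.3,156.),b,(277.4,191.0)), onz(b,277.4,191,180),onz(a,257.3,156,180))
print("button",tri(a,(263.2,161.6),b,(277,198.5)))
E
```

```text
[633.4 200.3  16. ]
[627.9 -38.   16. ]
[518.3 -34.5  16. ]
[526.5 204.3  16. ]
((576.79443359375, 83.18864440917969), (238.99578857421875, 109.64571380615234), 88.2093734741211)
captop (array([575.68976262,  20.61358571, 182.16391804]), np.float64(1.343575770711691)) [576.53873931  20.68991787 180.        ] [576.22605344  17.06855756 180.        ]
button (array([553.34652527,  21.47885565, 164.21414124]), np.float64(0.3471170133163794))
```

```bash
cat >> h.py <<'E'
from scipy.spatial.transform import Rotation as Ro
def plan(goal,yaw,g=1,step=40.,n=None,s=None):
    "rows from the present pose to a tool-down pose, straight line"
    s=s or read_state(); p=np.array(s["eef_pos"]); R=Ro.from_euler("xyz",s["tool_rot"])
    G=Ro.from_euler("xyz",[np.pi,0,yaw]); goal=np.array(goal,float)
    w=(R.inv()*G).as_rotvec(degrees=True)
    n=n or int(max(np.ceil(np.linalg.norm(goal-p)/step),np.ceil(np.linalg.norm(w)/7),1))
    rows=[]
    for i in range(n):
        t=R.inv().apply((goal-p)/n)/10; rows.append(np.r_[g,t,w/n]); R=R*Ro.from_rotvec(w/n,degrees=True)
    print("at",p.round(1),s["tool_rot"].round(3),"w",round(s["width"],1),"F",s["force"].round(1))
    for i in range(0,n,5): print("; ".join(" ".join(f"{x:.2f}".rstrip("0").rstrip(".") for x in r) for r in rows[i:i+5]))
E
python3 -c "
from h import *
plan([543,156,230],np.pi/2-.03)"
```

```text
at [ 236.7 -605.2  231. ] [-3.141 -0.     0.373] w 85.3 F [ 0.4 -0.8 -0.6]
1 2.68 -2.84 0.01 -0 -0 -3.19; 1 2.83 -2.69 0.01 -0 -0 -3.19; 1 2.98 -2.53 0.01 -0 -0 -3.19; 1 3.11 -2.36 0.01 -0 -0 -3.19; 1 3.24 -2.18 0.01 -0 -0 -3.19
1 3.36 -2 0.01 -0 -0 -3.19; 1 3.46 -1.81 0.01 -0 -0 -3.19; 1 3.56 -1.61 0.01 -0 -0 -3.19; 1 3.64 -1.41 0.01 -0 -0 -3.19; 1 3.72 -1.21 0.01 -0 -0 -3.19
1 3.78 -1 0.01 -0 -0 -3.19; 1 3.83 -0.79 0.01 -0 -0 -3.19; 1 3.86 -0.58 0.01 -0 -0 -3.19; 1 3.89 -0.36 0.01 -0 -0 -3.19; 1 3.9 -0.14 0.01 -0 -0 -3.19
1 3.91 0.07 0.01 -0 -0 -3.19; 1 3.9 0.29 0.01 -0 -0 -3.19; 1 3.87 0.51 0.01 -0 -0 -3.19; 1 3.84 0.72 0.01 -0 -0 -3.19; 1 3.79 0.93 0 -0 -0 -3.19
1 3.74 1.14 0 -0 -0 -3.19
```

Request:
move_arm:
  targets: "1 2.7 -2.8 -0.4 0 0 -3.2; 1 2.8 -2.7 -0.4 0 0 -3.2; 1 3 -2.5 -0.4 0 0 -3.2; 1 3.1 -2.4 -0.4 0 0 -3.2; 1 3.2 -2.2 -0.4 0 0 -3.2"

```text
clock: 0.72
eef_pos: [309.6, -422.6, 251.5]
tool_rot: [3.141, -0.0, 0.655]
force: [1.2, 0.4, -0.6]
width: 85.4
gripper_force: 0.0
```

Request:
move_arm:
  targets: "1 3.4 -2 0 0 0 -3.2; 1 3.5 -1.8 0 0 0 -3.2; 1 3.6 -1.6 0 0 0 -3.2; 1 3.6 -1.4 0 0 0 -3.2; 1 3.7 -1.2 0 0 0 -3.2"

```text
clock: 1.13
eef_pos: [383.1, -241.4, 251.6]
tool_rot: [3.141, 0.0, 0.934]
force: [0.8, -0.2, -0.5]
width: 85.4
gripper_force: 0.0
```

Request:
move_arm:
  targets: "1 3.8 -1 0 0 0 -3.2; 1 3.8 -0.8 0 0 0 -3.2; 1 3.9 -0.6 0 0 0 -3.2; 1 3.9 -0.4 0 0 0 -3.2; 1 3.9 -0.1 0 0 0 -3.2"

```text
clock: 1.55
eef_pos: [455.5, -59.3, 251.6]
tool_rot: [3.141, 0.0, 1.213]
force: [0.2, -0.6, 0.5]
width: 85.2
gripper_force: 0.0
```

```bash
python3 -c "
from h import *
plan([543,156,230],np.pi/2-.03)"
```

```text
at [455.5 -59.3 251.6] [3.141 0.    1.213] w 85.2 F [ 0.2 -0.6  0.5]
1 3.87 0.11 0.36 0.01 0 -3.13; 1 3.86 0.32 0.36 0.01 0 -3.13; 1 3.84 0.53 0.36 0.01 0 -3.13; 1 3.8 0.74 0.36 0.01 0 -3.13; 1 3.76 0.95 0.36 0.01 0 -3.13
1 3.7 1.15 0.36 0.01 0 -3.13
```

Request:
move_arm:
  targets: "1 3.9 0.1 0 0 0 -3.1; 1 3.9 0.3 0 0 0 -3.1; 1 3.8 0.5 0 0 0 -3.1; 1 3.8 0.7 0 0 0 -3.1; 1 3.8 1 0 0 0 -3.1"

```text
clock: 1.97
eef_pos: [528.8, 120.6, 251.5]
tool_rot: [3.141, 0.0, 1.483]
force: [0.9, -0.4, 0.9]
width: 85.0
gripper_force: 0.0
```

Request:
move_arm:
  targets: "1 3.7 1.2 0 0 0 -3.1; 1 0 0 3 0 0 0; 1 0 0 3 0 0 0; 1 0 0 3 0 0 0; 1 0 0 2 0 0 0"

```text
clock: 2.38
eef_pos: [542.5, 154.3, 138.7]
tool_rot: [-3.139, 0.001, 1.536]
force: [0.0, 0.2, 0.7]
width: 85.3
gripper_force: 0.0
```

```bash
python3 - <<'E'
from h import *
plan([543,156,102],np.pi/2-.03)
a,b=get("side"),get("top")
print(orange(a)[:6],orange(b))
cv2.imwrite("pics/d1.png",cv2.resize(a["color"][110:240,190:310],None,fx=4.5,fy=4.5,interpolation=cv2.INTER_CUBIC)[...,::-1])
E
```

```text
at [542.5 154.3 138.7] [-3.139e+00  1.000e-03  1.536e+00] w 85.3 F [0.  0.2 0.7]
1 0.17 0.05 3.67 -0.16 0.07 -0.3
[([150, 191, 6, 10, 47], [152.6, 195.6]), ([251, 193, 6, 7, 35], [253.3, 195.9]), ([364, 283, 8, 4, 22], [367.7, 284.0]), ([444, 294, 51, 11, 212], [466.8, 299.2]), ([480, 304, 9, 7, 18], [484.6, 306.7]), ([496, 305, 15, 8, 57], [502.9, 308.5])] [([506, 91, 6, 6, 28], [508.9, 93.0]), ([60, 288, 3, 7, 18], [60.8, 291.1])]
```

View pics/d1.png

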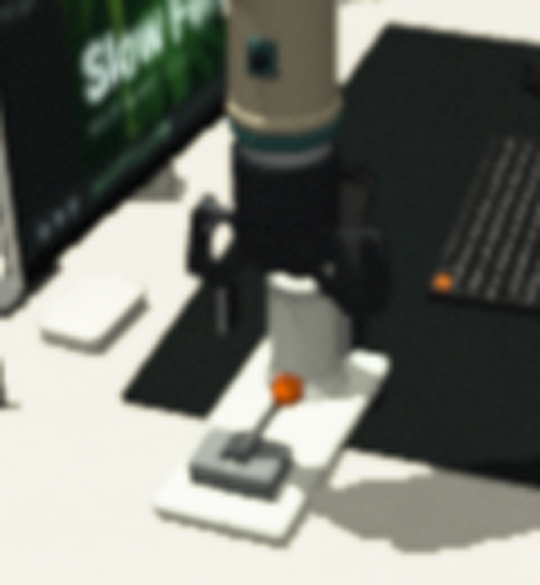

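The open fingers straddle the knob, which is at (286,390) in the crop.

Request:
move_arm:
  targets: "1 0.2 0 2.2 0 0 0; 1 0 0 2 0 0 0; -0.1 0 0 0 0 0 0; -0.1 0 0 0 0 0 0; -0.1 0 0 0 0 0 0"

```text
clock: 2.9
eef_pos: [545.0, 157.0, 101.1]
tool_rot: [3.139, -0.001, 1.535]
force: [-0.3, -0.5, 0.2]
width: 51.8
gripper_force: 0.0
```

Request:
move_arm:
  targets: "-0.15 0 0 0 0 0 0; -0.15 0 0 0 0 0 0; -0.15 0 0 0 0 0 0; -0.15 0 0 0 0 0 0; -0.15 0 0 0 0 0 0"

```text
clock: 3.32
eef_pos: [544.0, 156.6, 99.7]
tool_rot: [3.141, -0.0, 1.535]
force: [0.3, 0.1, 0.3]
width: 36.5
gripper_force: 0.0
```

Request:
move_arm:
  targets: "-0.15 0 0.9 -0.1 0 0 0; -0.15 0 0.9 -0.1 0 0 0; -0.15 0 0.9 -0.1 0 0 0; -0.15 0 0.8 -0.1 0 0 0; -0.3 0 0 0 0 0 0"

```text
clock: 3.73
eef_pos: [581.7, 155.2, 103.6]
tool_rot: [3.139, -0.001, 1.534]
force: [0.3, 0.8, -0.3]
width: 29.9
gripper_force: 0.0
```

Request:
move_arm:
  targets: "-0.5 0 0 0 0 0 0; -0.6 0 0 0 0 0 0; -0.6 0 0 0 0 0 0; -0.6 0 0 0 0 0 0; -0.6 0 0 0 0 0 0"

```text
clock: 4.15
eef_pos: [579.9, 155.3, 103.7]
tool_rot: [3.139, -0.0, 1.535]
force: [4.2, -1.2, 1.8]
width: 22.7
gripper_force: 58.7
```

```bash
python3 - <<'E'
from h import *
a,b=get("side"),get("top")
s=read_state(); print(s["eef_pos"],s["width"],s["gripper_force"],s["force"])
print(orange(a)[:4],orange(b)); print("expect",proj(a,[579.4,154.3,118]))
cv2.imwrite("pics/d2.png",cv2.resize(a["color"][150:240,200:290],None,fx=6,fy=6,interpolation=cv2.INTER_CUBIC)[...,::-1])
E
```

```text
[579.79170412 155.26100921 103.68514758] 23.02809284833765 58.71615529060364 [ 4.25503989 -1.02124487  1.70942066]
[([262, 159, 4, 7, 22], [263.3, 161.7]), ([240, 188, 6, 8, 34], [242.4, 191.3]), ([150, 191, 6, 10, 47], [152.6, 195.6]), ([364, 283, 8, 4, 24], [367.9, 284.1])] [([506, 91, 6, 6, 27], [508.9, 92.9]), ([60, 288, 3, 7, 19], [60.9, 290.9])]
expect [242.93528535 192.23430898]
```

View pics/d2.png

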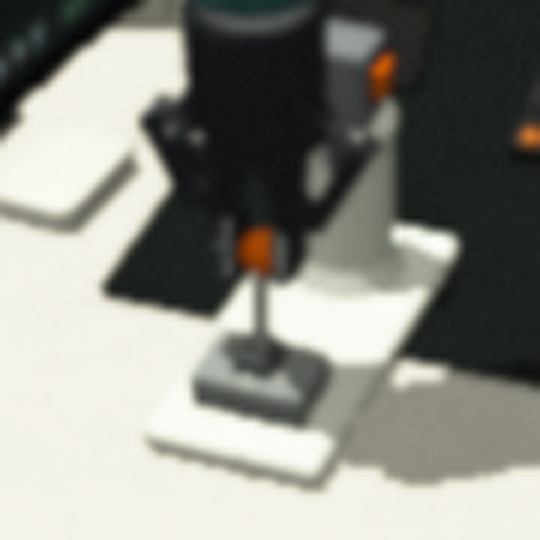

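The lever now looks upright, with the knob at (260,250) in the crop. I'll release it, lift and check.

Request:
move_arm:
  targets: "0 0 0 0 0 0 0; 0 0 0 0 0 0 0; 0.4 0 0 0 0 0 0; 0.4 0 0 0 0 0 0; 0.4 0 0 -3 0 0 0"

```text
clock: 4.67
eef_pos: [574.3, 154.1, 128.5]
tool_rot: [-3.13, 0.004, 1.536]
force: [0.1, 0.3, -0.9]
width: 60.0
gripper_force: 0.0
```

Request:
move_arm:
  targets: "1 0 0 -4 0 0 0; 1 0 0 -4 0 0 0; 1 -4 0 0 0 0 0; 1 -4 0 0 0 0 0; 1 -4 0 0 0 0 0"

```text
clock: 5.08
eef_pos: [574.1, 35.1, 214.2]
tool_rot: [3.141, -0.0, 1.538]
force: [0.9, -0.3, -0.6]
width: 85.8
gripper_force: 0.0
```

```bash
python3 - <<'E'
from h import *
a,b=get("side"),get("top")
print(orange(a)[:6],orange(b)); print("expect",proj(a,[579.4,154.3,118]),proj(b,[579.4,154.3,118]))
cv2.imwrite("pics/d3.png",np.hstack([cv2.resize(i["color"][y:y+80,x:x+80],None,fx=5,fy=5,interpolation=cv2.INTER_CUBIC) for i,x,y in((a,200,150),(b,215,160))])[...,::-1])
plan([575.3,19.3,235],np.pi/2-.03)
E
```

```text
[([239, 187, 8, 8, 46], [242.5, 190.8]), ([150, 191, 6, 10, 47], [152.6, 195.6]), ([364, 283, 8, 4, 24], [367.9, 284.1]), ([443, 293, 52, 12, 207], [466.9, 299.2]), ([480, 305, 14, 5, 27], [486.7, 307.0]), ([499, 305, 12, 4, 24], [505.2, 306.5])] [([506, 91, 6, 6, 27], [508.9, 92.9]), ([234, 190, 6, 6, 31], [236.5, 192.6]), ([60, 288, 3, 7, 17], [60.8, 291.1])]
expect [242.93528535 192.23430898] [236.83408677 192.30154752]
at [573.6  25.6 212.8] [-3.14   0.007  1.524] w 85.2 F [-0.3 -0.7 -0.7]
1 -0.63 0.19 -2.21 -0.12 0.39 -0.99
```

View pics/d3.png

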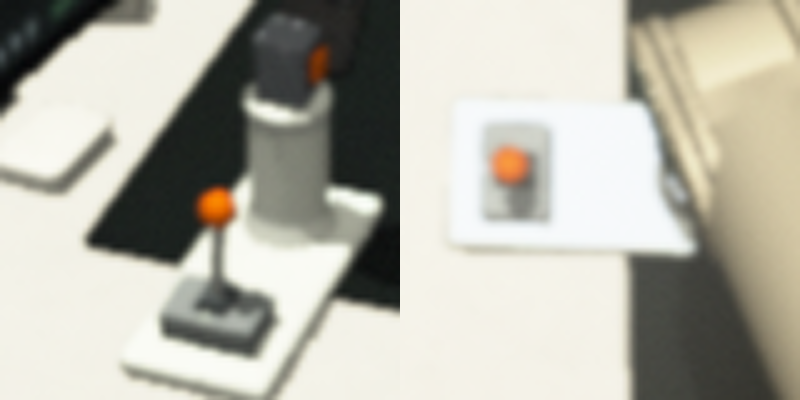

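The lever stands upright: the knob is at (236.5,192.6) in the top view against an expected (236.8,192.3). Next is the cap.

Request:
move_arm:
  targets: "1 0 0 0 0 0 0; 1 0 0 0 0 0 0"

```text
clock: 5.35
eef_pos: [574.2, 36.5, 213.3]
tool_rot: [-3.141, -0.001, 1.536]
force: [0.2, 1.8, -0.1]
width: 85.5
gripper_force: 0.0
```

```bash
python3 - <<'E'
from h import *
plan([574.7,19.3,200],np.pi/2-.03,n=2)
E
```

```text
at [574.2  36.5 213.3] [-3.141e+00 -1.000e-03  1.536e+00] w 85.5 F [ 0.2  1.8 -0.1]
1 -0.86 0.06 0.66 -0.02 -0.03 -0.15; 1 -0.86 0.06 0.66 -0.02 -0.03 -0.15
```

Request:
move_arm:
  targets: "1 -0.9 0.1 0.4 0 0 -0.2; 1 -0.8 0 0.4 0 0 0; 1 0 0 0 0 0 0; 1 0 0 0 0 0 0"

```text
clock: 5.68
eef_pos: [574.5, 18.1, 204.7]
tool_rot: [-3.14, 0.0, 1.538]
force: [0.3, 0.2, -1.0]
width: 85.3
gripper_force: 0.0
```

```bash
python3 - <<'E'
from h import *
plan([574.7,19.3,133],np.pi/2-.03,n=4)
a=get("side")
cv2.imwrite("pics/d4.png",cv2.resize(a["color"][110:220,200:310],None,fx=5,fy=5,interpolation=cv2.INTER_CUBIC)[...,::-1])
E
```

```text
at [574.5  18.1 204.7] [-3.14   0.     1.538] w 85.3 F [ 0.3  0.2 -1. ]
1 0.03 0.01 1.79 -0.02 0 -0.04; 1 0.03 0 1.79 -0.02 0 -0.04; 1 0.03 0 1.79 -0.02 0 -0.04; 1 0.03 0 1.79 -0.02 0 -0.04
```

View pics/d4.png

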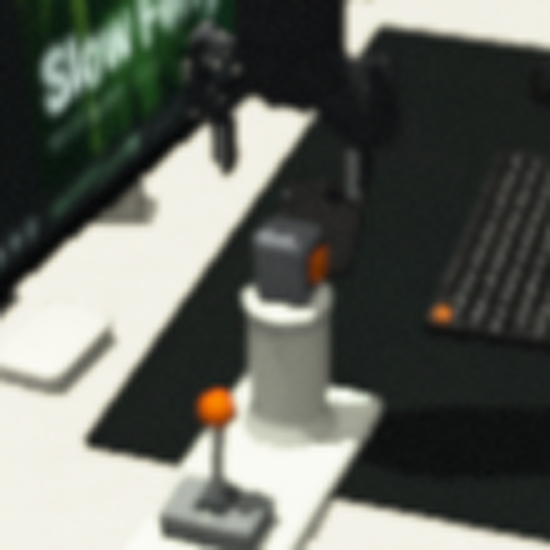

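The open fingers are above the cap, at about (225,165) and (353,190), with the cap centred between them at (285,260). I'll go down and grip.

Request:
move_arm:
  targets: "1 0.1 0 1.8 0 0 0; 1 0 0 1.8 0 0 0; 1 0 0 1.8 0 0 0; 1 0 0 1.7 0 0 0; 1 0 0 0 0 0 0"

```text
clock: 6.15
eef_pos: [572.8, 19.8, 131.5]
tool_rot: [-3.136, 0.0, 1.54]
force: [-0.9, -0.3, -0.3]
width: 85.2
gripper_force: 0.0
```

Request:
move_arm:
  targets: "0.2 0 0 0 0 0 0; 0 0 0 0 0 0 0; -0.2 0 0 0 0 0 0; -0.4 0 0 0 0 0 0; -0.6 0 0 0 0 0 0"

```text
clock: 6.57
eef_pos: [577.6, 19.7, 136.5]
tool_rot: [3.136, -0.001, 1.537]
force: [5.7, 0.9, 4.4]
width: 39.5
gripper_force: 62.8
```

Request:
move_arm:
  targets: "-1 0 0 0 0 0 0; -1 0 0 0 0 0 0; -1 0 0 0 0 0 0; -1 0 0 0 0 0 0; -1 0 0 0 0 0 0"

```text
clock: 6.98
eef_pos: [577.5, 19.7, 136.5]
tool_rot: [3.136, -0.001, 1.537]
force: [5.5, 0.4, 5.2]
width: 39.8
gripper_force: 62.6
```

Request:
move_arm:
  targets: "-1 0 0.2 -0.7 0 0 0; -1 0 0 -0.7 0 0 0; -1 0 0 -0.7 0 0 0; -1 0 0 -0.7 0 0 0; -1 0 0 -0.7 0 0 0"

```text
clock: 7.4
eef_pos: [577.5, 19.7, 170.2]
tool_rot: [3.141, -0.001, 1.538]
force: [4.2, 1.0, -3.9]
width: 39.7
gripper_force: 62.5
```

Request:
move_arm:
  targets: "-1 0 0 -0.7 0 0 0; -1 0 0 -0.7 0 0 0; -1 0 0 -0.7 0 0 0; -1 0 0 -0.7 0 0 0; -1 0 0 -0.7 0 0 0"

```text
clock: 7.82
eef_pos: [577.5, 19.7, 205.1]
tool_rot: [3.141, -0.001, 1.538]
force: [5.9, 0.7, -4.3]
width: 39.5
gripper_force: 65.8
```

Request:
move_arm:
  targets: "-1 0 0 -0.6 0 0 0; -1 0 0 -0.6 0 0 0; -1 0 0 -0.6 0 0 0; -1 0 0 -0.2 0 0 0; -1 0 0 0 0 0 0"

```text
clock: 8.23
eef_pos: [577.5, 19.7, 225.5]
tool_rot: [3.14, -0.001, 1.538]
force: [5.5, 1.3, -2.4]
width: 39.4
gripper_force: 66.2
```

Request:
move_arm:
  targets: "-1 0 0 -0.2 0 0 0; -1 0 0 -0.1 0 0 0; -1 0 0 -0.1 0 0 0; -1 0 0 0 0 0 0"

```text
clock: 8.57
eef_pos: [577.5, 19.7, 226.8]
tool_rot: [3.141, -0.001, 1.538]
force: [10.1, 2.3, -17.9]
width: 39.7
gripper_force: 64.5
```

```bash
python3 - <<'E'
from h import *
a=get("side"); s=read_state(); print(s["eef_pos"],s["width"],s["force"],orange(a)[:4])
cv2.imwrite("pics/d5.png",cv2.resize(a["color"][110:220,200:310],None,fx=5,fy=5,interpolation=cv2.INTER_CUBIC)[...,::-1])
E
```

```text
[577.43225439  19.64507931 226.77201018] 39.762786699753654 [ 10.5542659    2.21072921 -16.77555242] [([239, 187, 8, 8, 46], [242.5, 190.8]), ([150, 191, 6, 10, 47], [152.6, 195.6]), ([364, 283, 8, 3, 20], [367.8, 283.8]), ([443, 293, 52, 12, 205], [466.1, 299.1])]
```

View pics/d5.png

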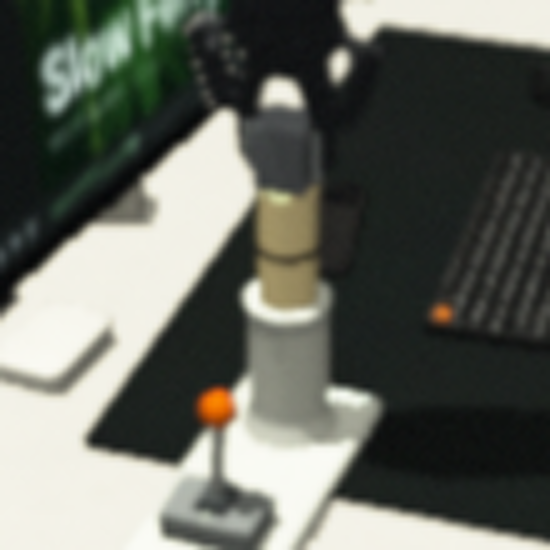

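The tube is fully drawn out: the first ring is half-way up at (287,252), the cap is gripped, and the lever is unmoved at (216,405).

```bash
python3 -c "
from cell import order
print(order.finish_job())"
```

```text
the job is handed in; nothing more can be done
None
```

I set the dimmer lever upright, then pulled the lamp's cap up about 90 mm to the second stop and handed the job in still holding it there with the button pressed; the phone, remote and eraser were not touched.

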